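Free the bath lift's pawl and lower the bath

ROBOT

A 6-joint arm with a two-finger parallel gripper is mounted at the origin on the work surface. World frame = base frame: x ahead of the robot, y to its left, z up, the work surface at z = 0. Lengths are in mm, angles in rad, forces in N, time in s.
With the tool pointing down it reaches from about 375 to 900 mm from the base axis. Payload 3.1 kg.
Tool frame: the origin (TCP) lies at the very end of the fingers, on their centre line; the grasp point (between the pads) lies 19 mm behind it; y points along the fingers, x is the direction in which the jaws open and shut, and the axes are right-handed (so a half turn about y gives the same grasp; the last joint's range is limited). The gripper opens to 87 mm and grips with 3 to 60 N. Pads are 19 mm wide; open, the fingers measure 117 mm over their backs; the gripper's body (75 mm by 190 mm) begins 51 mm behind the grasp point.
Start: joints at [-1.288, 0.527, 1.433, -0, 1.181, -0.178], TCP at [278.493, -559.498, 222.548] pointing down, gripper open.
Joint ranges: [-3.08, 3.08], [-0.75, 2.2], [0.22, 2.44], [-1.43, 4.57], [0, 2.65], [-2.85, 2.85]. Speed limits (rad/s): [2.79, 2.79, 3.14, 3.14, 3.14, 3.14].

INTERFACE

Orientations are given as a rotation vector (axis times angle).
In Python, from bench import robot, imaging, order, nets gives the robot as it stands. The module is installed in compiled form; this text tells all that it offers.
- The arm moves only by the shell command python3 -m jog 'ROWS' [FORCE]. ROWS is JSON, a list of rows, each a list of 7 numbers: the shift along the tool's x, y, z in cm, then the turn, a rotation vector about the tool's x, y, z in degrees, then the opening in per cent of the stroke, from 0 (shut) to 100 (fully open). A call has exactly 5 rows; each row shifts and turns the commanded pose from where the row before left it, along the tool's axes as they then stand; what a row does not reach is not made up. A row lasts 1/12 s, in which the tool goes at most 41.7 mm and 7.16 degrees, less where a joint would pass 70% of its speed; a pose out of reach is approached as far as the arm can. A call with a gripper value outside its range is refused whole. The fingers move at their own pace and stop on an object; FORCE is the grip in N (left out, the last holds). Time passes only in rows, so rows that do not move let the fingers close, or fill a call up. It gives the time, the measured TCP pose, the force and the opening at its end, in the units of the state.
- robot.sense(): the state, without advancing time (a new reading comes with each control period).
- imaging.read_camera(name): name is "scene" or "top" or "wrist"; returns (picture, depth): 384x512x3 uint8, red, green, blue; 384x512 float32, mm along the optical axis (not along the pixel's ray), 0 where there is no reading.
- imaging.calibration(name): a dict with "fx", "fy", "cx", "cy" (pixels), "rvec" (rotation vector, rad) and "tvec" (3), from world to camera coordinates, as OpenCV has them; the wrist camera has in their place "tool_from_camera" (4x4, takes a point from camera to tool coordinates, whose origin is the TCP and whose axes are the tool frame's). Camera axes: x right, y down, z forward; pixel columns grow to the right and rows downward; lengths in mm; the calibration is good to about 2 mm. A picture is of the moment at which its call begins: read the wrist's pose just before it. calibration takes no time and is no camera call.
- order.job_done(): hands the job in, once; it reports no verdict.
Trained networks look in the newest picture that a camera, given by its name, has taken for a name from the list of things; names that differ only in an ending like _2 or _b are one class to them, and where a whole thing is asked for, a point or a joint stands for the part that bears it (a point fixed in the world has none). Each returns a list of dicts, best first, with "conf" (0 to 1); they miss things now and then, are a little off and sometimes report something else, mostly with a low value. They report only what shows in the picture. A call takes as long as a camera call. They do not tell look-alikes from the thing itself.
- nets.trace(target, camera): "pixels" (384x512 bool, what is visible of it) and "rect" ([left, top, right, bottom] in pixels, round what is visible of it).
The state is a dict: "time_s": time; "joints": joint angles; "dq": joint speeds; "effort": joint torques, N m; "tcp_pos": TCP position; "eef_rot": TCP orientation; "ft_force": force on the tool from outside, world axes, zero at the start; "torque": the same for the moment, N m; "opening": finger opening in mm.
Only numpy, scipy, OpenCV 4.12 (cv2) and the standard library are available. Lean on these libraries where they do the work, as an engineer would, in place of code of your own. Each camera call takes 0.05 s, during which the arm holds its last target. There are 200 camera calls.

TASK

Take the orange-handled rod, put its steel tip under the red tail of the pawl on the bath lift and gently lift the tail all the way up, until you feel the pawl press on its rubber stop (more than 3 N, never more than 7 N), so that the rack is free and the pawl stays back. Lay the rod back on the blue mat and press the green pad gently and smoothly down until the bath is fully lowered. Free the pawl with the rod only, never force the lift against it, and leave everything else on the bench where it is.

Things in the scene. Friction and masses are not known exactly. Their poses are not given: they have to be found in the camera images.
- stand: Bath lift, fixed. Origin at bench level on the axis of its 24 mm square, 272 mm high column; -x faces the worker (robot), +y its left. Base plate 16 mm thick, x -60..110, y -110..190 mm. A white carriage on the column carries a steel bath under a glass flask (left, rim 126 mm high plus lift_height). Rod against lift above 7 N, or robot against lift above 22 N, does damage
- pawl_pin (a point): Nominal centre of the red pawl's pin (stand x 0, y -66, z 95 mm; pin along x), fixed to the stand. The pin's mount is clamped up to 8 mm higher or lower than this and no reading tells where: find the pawl by touch. Its nose stands up from the pin and reaches under a tooth of the rack, so the carriage can sink by at most 23 mm. Lifting the tail swings the nose out
- tail_mark (a point): Nominal middle of the underside of the engaged pawl's tail (stand x -34, y -30, z 81 mm); fixed to the stand, the true tail is up to 8 mm higher or lower. The tail is a red bar from the pin to y -20, x -44..-24, 8 mm thick, that droops 0.26 rad to its free end. All is free below it down to the base plate; fingers or body of the gripper fit only at stand x below -60
- rack (a point): Foot of the steel rack on the carriage, behind the tail: stand y -34..-58, x -7..7 mm, its teeth point to -y. It moves with the carriage, its foot 45 mm above the bench plus lift_height. Keep the rod's tip short of stand x -10, so that it does not strike the rack when lifted
- pawl_angle (a joint): Pawl's angle (rad): 0 engaged, grows as the tail is lifted; nose out of the rack from about 0.3; 0.8 resting on a rubber stop (about 3 N per mm at the tail), onto which it is to be pressed: rod force 3 to 7 N; fully back from 0.74. Stiff (0.06 N m, 2 N at the tail), stays where it is left. A level rod under the mark rises about 31 mm from 0 to 0.8 rad
- lift_height (a joint): Height of the carriage above its lowest position (m): 0.062 to 0.065 at the start, 0 fully lowered on a springy stop (about 4 N per mm). It stays where it is left; with the pawl free it takes about 3 to 8 N to push it down slowly, and 0.6 N more per cm/s. It must go no faster than 12 cm/s
- pad_top (a point): Centre of the top face of the green press pad, a round button 32 mm wide and 14 mm high on the carriage (stand x -72, y +45, 90 mm above the bench plus lift_height). Press it straight down from above
- mat: Thin blue mat on the bench, 200 x 130 x 3 mm, x along its length; origin at the centre of its underside. The rod lies on it and must go back on it. It is to the left or the right of the lift
- rod_grip (a point): Centre of the rod's orange handle: a block 60 mm long (x), 18 mm wide (y), 30 mm high (z), 15 mm above the surface on which it stands. x points along the rod to its steel tip; the steel part is round, 10 mm thick, on the handle's centre line, and reaches from 30 to 115 mm in x. 0.11 kg
- rod_tip (a point): Centre of the end face of the rod's steel tip, 115 mm from the handle's centre along x
- tube_rack: White tray of capped test tubes, 170 x 90 mm and 105 mm high, fixed on the bench on the other side of the lift from the mat. Leave it alone
- bottle: Amber glass bottle, 60 mm wide, 150 mm high; origin at its underside. A bystander: leave it where it is
- beaker: Open glass beaker, 68 mm wide, 85 mm high; origin at its underside. A bystander: leave it where it is
- jar: White jar with yellow cap, 60 mm wide, 60 mm high; origin at its underside. A bystander: leave it where it is
- cap: Loose yellow cap, 32 mm wide, 12 mm high; origin at its underside. A bystander: leave it where it is
- glove_box: Cardboard glove box, 120 x 230 x 80 mm; origin at its underside. A bystander: leave it where it is
- spatula: Spatula, 160 mm long, lying on the bench; origin at its underside. A bystander: leave it where it is
There are look-alikes about, which are no part of the job. There is more than one size of the part that bears rod_grip; the job needs the smaller.

How it is judged (in metres and radians):
On the way, in this order (a step that is already met when the one before it is completed fails the run):
1. the pawl's tail is being lifted by the rod (value of joint pawl_angle between 0.15 and 0.65 rad and contact force between rod and stand above 0.3 N), for 0.05 s.
2. the rod presses the pawl onto its stop, fully back, the carriage still up (value of joint pawl_angle above 0.74 rad and value of joint lift_height above 0.035 m and contact force between rod and stand above 3 N), for 0.1 s.
3. the carriage is fully lowered (value of joint lift_height below 0.004 m), for 0.2 s.
At the end, for the whole second after the job is handed in: The carriage is within 4 mm of its lowest position, the pawl stands at 0.74 rad or more (back against its stop), and the rod lies at rest on the blue mat: the handle's centre over the mat and at most 24 mm above the bench (value of joint lift_height below 0.004 m and value of joint pawl_angle above 0.74 rad and x of rod_grip in the frame of mat between -0.1 and 0.1 m and y of rod_grip in the frame of mat between -0.065 and 0.065 m and z of rod_grip in the frame of mat below 0.024 m and linear speed of rod below 0.02 m/s); the robot touches nothing.
It fails at once if the rod presses on the lift or its pawl with more than 7 N (contact force between rod and stand above 7 N).
It fails at once if the robot presses on the lift with more than 22 N, or with more than 15 N before the pawl is out of the rack (contact force between any of the fingers, the arm and stand above 22 N or (contact force between the fingers and stand above 15 N and value of joint pawl_angle below 0.3 rad)).
It fails at once if the fingers move the pawl in place of the rod (contact force between the fingers and stand above 0.5 N and value of joint pawl_angle between 0.08 and 0.6 rad).
It fails at once if the carriage goes down faster than 12 cm/s (velocity of joint lift_height below -0.12 m/s).
It fails at once if a bystander is moved by more than 3 cm, or the tube rack is struck with more than 5 N (distance of any of bottle, beaker, jar, cap, glove_box, spatula from where it was at the start of the episode above 0.03 m or contact force between any of the fingers, the arm, rod and tube_rack above 5 N).
It also fails if it takes over 72 s, if anything falls off the work surface, if the arm or the gripper's body presses on something with over 40 N, if the wrist force passes 120 N, or if a joint passes its speed limit or range.

## Working session

There is one attempt and no reset: what is moved stays moved. The work goes in short steps, Python scripts to look and compute and a shell command to move; the robot and the scene stay as the last step left them, time stands still between calls to the robot, and variables do not carry over. Pictures are saved under pics/ and viewed, about 8 in all and at most 12, crops included, and the job is handed in when it is done.

```bash
ls; mkdir -p pics; cat > h.py <<'E'
import numpy as np, cv2
from bench import robot, imaging, order, nets
from scipy.spatial.transform import Rotation as R
def cal(n):
    c=imaging.calibration(n)
    return c
def world(n,depth,us,vs,state=None):
    c=imaging.calibration(n); us=np.asarray(us);vs=np.asarray(vs); d=depth[vs,us]
    p=np.stack([(us-c['cx'])/c['fx']*d,(vs-c['cy'])/c['fy']*d,d],-1)
    if n=='wrist':
        T=np.array(c['tool_from_camera']); p=p@T[:3,:3].T+T[:3,3]
        return p@R.from_rotvec(state['eef_rot']).as_matrix().T+np.array(state['tcp_pos'])
    Rm=R.from_rotvec(np.ravel(c['rvec'])).as_matrix()
    return (p-np.ravel(c['tvec']))@Rm
def save(n,img): cv2.imwrite('pics/'+n+'.png',img[...,::-1])
E
python3 - <<'E'
from h import *
s=robot.sense();print({k:np.round(v,3).tolist() for k,v in s.items()})
print(R.from_rotvec(s['eef_rot']).as_matrix().round(3))
o=[]
for n in('scene','top'):
    im,d=imaging.read_camera(n);np.savez(n,im=im,d=d);o.append(im)
    for t in('rod_grip','mat','stand','pad_top'):
        for r in nets.trace(t,n):
            v,u=np.nonzero(r['pixels']&(d>0))
            if len(u): 
                w=world(n,d,u,v);print(n,t,round(r['conf'],2),np.round(r['rect']),np.median(w,0).round(),w.min(0).round(),w.max(0).round(),len(u))
save('a',np.vstack([cv2.resize(i,(400,300)) for i in o]));save('top',cv2.resize(o[1],(800,600)));save('scene',cv2.resize(o[0],(800,600)))
E
```

```text
pics
{'time_s': 0.0, 'joints': [-1.287, 0.528, 1.434, 0.0, 1.181, -0.178], 'dq': [-0.001, -0.002, -0.001, 0.0, -0.001, 0.001], 'effort': [-0.001, -44.005, -17.659, 0.063, 0.058, -0.0], 'tcp_pos': [278.3, -558.794, 221.566], 'eef_rot': [-1.391, 0.864, -0.861], 'ft_force': [-0.348, 0.033, 0.797], 'torque': [0.008, 0.011, 0.033], 'opening': 87.248}
[[ 0.446 -0.001  0.895]
 [-0.895  0.002  0.446]
 [-0.002 -1.     0.   ]]
scene rod_grip 0.54 [312. 164. 354. 190.] [455. 354.  22.] [406. 335.   0.] [546. 391.  39.] 250
scene rod_grip 0.49 [257. 135. 282. 169.] [219. 278.  27.] [146. 241.  -1.] [328. 309.  45.] 258
scene mat 0.8 [297. 162. 366. 209.] [487. 337.   3.] [367. 270.  -8.] [580. 426.  38.] 1484
scene mat 0.51 [236. 213. 323. 275.] [686. -23. 166.] [ 471. -144.   -2.] [747. 214. 243.] 1746
scene stand 0.81 [213. 204. 332. 338.] [694. -56.  19.] [ 437. -200.   -5.] [785. 213. 276.] 9148
scene pad_top 0.7 [232. 211. 320. 274.] [683. -18. 164.] [ 487. -144.   -5.] [747. 219. 254.] 2024
top rod_grip 0.66 [174. 240. 195. 296.] [214. 277.  30.] [148. 243. -11.] [324. 309.  49.] 368
top rod_grip 0.65 [154. 170. 168. 211.] [447. 354.  28.] [405. 334.   0.] [536. 386.  38.] 193
top mat 0.77 [146. 164. 189. 224.] [473. 342.   3.] [367. 269.  -7.] [577. 425.  36.] 2219
top mat 0.57 [245.  92. 326. 154.] [664.  -6. 151.] [ 572. -145.   12.] [743.  90. 224.] 1514
top mat 0.25 [294. 199. 326. 246.] [ 394. -131.    4.] [ 303. -177.   -5.] [454. -87.  28.] 614
top stand 0.57 [242.  94. 333. 158.] [661. -30. 105.] [ 572. -199.   -7.] [780. 110. 279.] 4799
top pad_top 0.98 [243.  95. 326. 156.] [664.  -3. 151.] [ 572. -144.    1.] [802.  97. 255.] 1451
```

View pics/top.png

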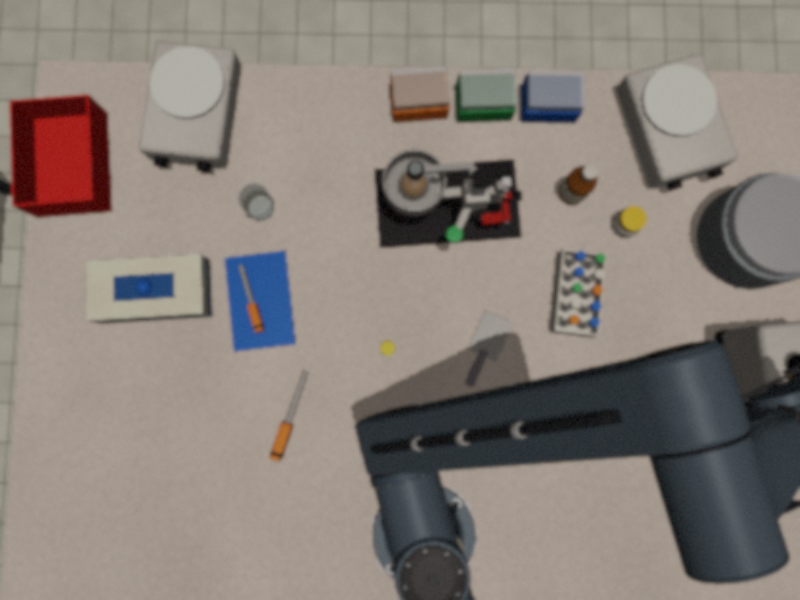

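View pics/scene.png

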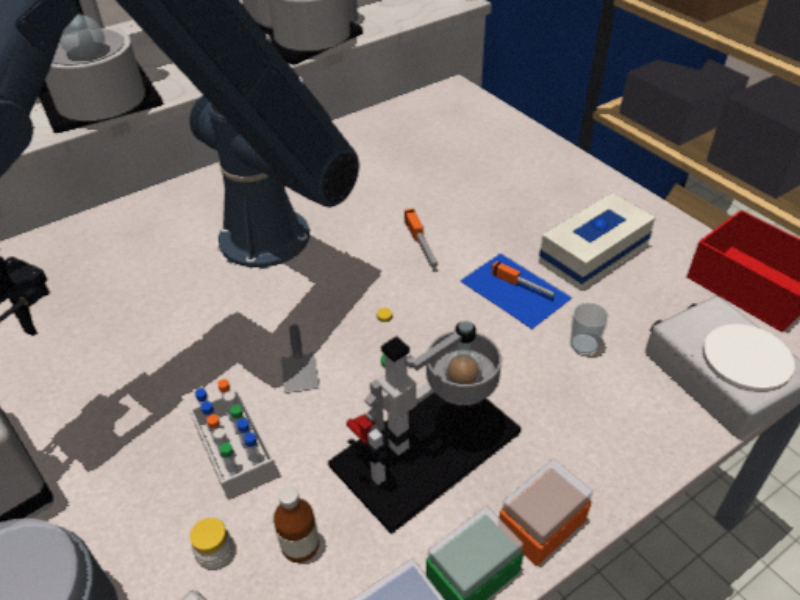

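```bash
python3 - <<'E'
from h import *
for n in('top','scene'):
    f=np.load(n+'.npz');im,d=f['im'],f['d']
    hsv=cv2.cvtColor(im,cv2.COLOR_RGB2HSV)
    V,U=np.mgrid[:384,:512];W=world(n,d,U,V)
    ok=(d>0)
    H,S,Vv=[hsv[...,i].astype(int) for i in range(3)]
    x,y,z=W[...,0],W[...,1],W[...,2]
    def rep(name,m,rect=True):
        p=W[m]; 
        if len(p)<4: print(n,name,len(p));return
        r=cv2.minAreaRect(p[:,:2].astype(np.float32)) ; print(n,name,len(p),'med',np.median(p,0).round(1),'rect',np.round(r[0],1),np.round(r[1],1),round(r[2],1))
    reg=lambda a,b,c,e:ok&(x>a)&(x<b)&(y>c)&(y<e)
    rep('mat',reg(340,620,220,460)&(H>105)&(H<125)&(S>150)&(z<10)&(Vv>60))
    m=reg(380,560,310,410)&(H<15)&(S>180)&(Vv>120); rep('handle',m&(z>20)); rep('handle all',m)
    p=W[m&(z>20)]
    rep('steel',reg(380,620,310,420)&(S<90)&(z>8)&(z<40))
    rep('base',reg(500,830,-250,250)&(Vv<45)&(z>8)&(z<24))
    rep('green',reg(500,700,-150,150)&(H>50)&(H<80)&(S>120)&(z>100))
    rep('red',reg(500,750,-200,50)&((H<5)|(H>174))&(S>170)&(z>50)&(z<150))
    rep('column',reg(550,750,-150,100)&(z>262)&(z<285))
    rep('green top',reg(500,700,-150,150)&(H>50)&(H<80)&(S>120)&(z>145))
E
```

```text
top mat 1767 med [475.5 339.4   2.6] rect [473.1 348.5] [190.2 120.9] 8.4
top handle 43 med [439.7 351.4  32.5] rect [435.  350.4] [50.   9.4] 17.7
top handle all 43 med [439.7 351.4  32.5] rect [435.  350.4] [50.   9.4] 17.7
top steel 96 med [496.1 369.5  22. ] rect [492.  360.5] [ 62.7 209.5] 86.3
top base 1655 med [643.5 -30.   16.2] rect [682.4 -43.2] [160.5 289. ] 6.1
top green 70 med [587.7 -45.5 152.5] rect [586.4 -47.2] [28.1 25.9] 62.7
top red 161 med [ 638.1 -142.8  102.3] rect [ 643.8 -142.3] [39.4 76.3] 29.0
top column 143 med [664.7 -84.5 271.7] rect [665.9 -31.5] [141.7  33.1] 86.6
top green top 70 med [587.7 -45.5 152.5] rect [586.4 -47.2] [28.1 25.9] 62.7
scene mat 1304 med [490.5 334.    3. ] rect [474.9 347.6] [200.  131.7] 8.7
scene handle 57 med [442.  349.8  32.1] rect [438.5 350.2] [58.2 15.9] 14.0
scene handle all 57 med [442.  349.8  32.1] rect [438.5 350.2] [58.2 15.9] 14.0
scene steel 69 med [502.6 370.8  21.3] rect [482.9 367. ] [129.7  13.7] 16.5
scene base 4664 med [713.4 -52.7  16.1] rect [689.7 -45.1] [170.6 297.6] 5.0
scene green 12 med [587.3 -60.8 152.6] rect [627.1 -79. ] [ 21.2 102.6] 73.9
scene red 157 med [ 664.4 -154.   108.4] rect [ 674.7 -145.3] [33.5 98.2] 88.3
scene column 187 med [670.3 -86.1 271.4] rect [671.6 -32.8] [141.6  35.8] 84.9
scene green top 12 med [587.3 -60.8 152.6] rect [627.1 -79. ] [ 21.2 102.6] 73.9
```

```bash

python3 -m jog '[[-1.15,0,2.83,0,0,0,100],[-1.15,0,2.83,0,0,0,100],[-1.15,0,2.83,0,0,0,100],[-1.15,0,2.83,0,0,0,100],[-1.15,0,2.83,0,0,0,100]]'
python3 -m jog '[[-1.15,0,2.83,0,0,0,100],[-1.15,0,2.83,0,0,0,100],[-1.15,0,2.83,0,0,0,100],[-1.15,0,2.83,0,0,0,100],[-1.15,0,2.83,0,0,0,100]]'
python3 -m jog '[[-3,0,1.4,0,0,0,100],[-3,0,1.4,0,0,0,100],[-3,0,1.4,0,0,0,100],[-3,0,1.4,0,0,0,100],[-3,0,1.4,0,0,0,100]]'
cat > w.py <<'E'
from h import *
import sys
s=robot.sense();im,d=imaging.read_camera('wrist');np.savez('w_'+sys.argv[1],im=im,d=d,rot=s['eef_rot'],pos=s['tcp_pos']);save('w_'+sys.argv[1],im)
E
python3 w.py a
python3 -m jog '[[-3,0,1.4,0,0,0,100],[-3,0,1.4,0,0,0,100],[-3,0,1.4,0,0,0,100],[-3,0,1.4,0,0,0,100],[-3,0,1.4,0,0,0,100]]'
python3 -m jog '[[-3,0,1.4,0,0,0,100],[-3,0,1.4,0,0,0,100],[-3,0,1.3,0,2,0,100],[-3,0,1.3,0,2,0,100],[-3,0,1.2,0,2,0,100]]'
python3 -m jog '[[-3,0,0.9,0,2,0,100],[-3,0,0.8,0,2,0,100],[-3,0,0.8,0,0,0,100],[-3,0,0.8,0,0,0,100],[-3,0,0.8,0,0,0,100]]'
python3 w.py b
python3 -c "
from h import *
print(imaging.calibration('wrist'))
s=robot.sense();print(s['tcp_pos'],s['joints'],R.from_rotvec(s['eef_rot']).as_matrix().round(3), s['ft_force'])"
```

```text
time_s: 0.92
tcp_pos: [380.3, -444.0, 222.7]
eef_rot: [-1.393, 0.863, -0.863]
ft_force: [0.8, -0.3, -0.4]
opening: 87.0
time_s: 1.33
tcp_pos: [481.5, -329.3, 222.7]
eef_rot: [-1.393, 0.862, -0.863]
ft_force: [0.5, -0.1, 0.8]
opening: 87.0
time_s: 1.75
tcp_pos: [476.3, -163.5, 222.7]
eef_rot: [-1.393, 0.862, -0.863]
ft_force: [0.8, 0.7, 0.7]
opening: 86.9
time_s: 2.22
tcp_pos: [472.2, 1.8, 222.8]
eef_rot: [-1.393, 0.862, -0.863]
ft_force: [-0.1, 0.6, -0.5]
opening: 87.2
time_s: 2.63
tcp_pos: [467.8, 165.9, 222.8]
eef_rot: [-1.356, 0.943, -0.944]
ft_force: [-0.0, -0.6, -0.2]
opening: 87.2
time_s: 3.05
tcp_pos: [461.4, 321.2, 222.7]
eef_rot: [-1.331, 0.994, -0.995]
ft_force: [0.1, 0.4, 0.1]
opening: 86.9
{'fx': 324.2619254844226, 'fy': 324.2619254844226, 'cx': 256.79040965405096, 'cy': 187.12153250483655, 'tool_from_camera': array([[ 9.99999807e-01, -4.83318199e-04,  3.90303622e-04,
        -7.07946917e-02],
       [-4.95348386e-04, -2.41179071e-01,  9.70480505e-01,
        -1.62499810e+02],
       [-3.74917825e-04, -9.70480511e-01, -2.41179264e-01,
         6.53698520e+01],
       [ 0.00000000e+00,  0.00000000e+00,  0.00000000e+00,
         1.00000000e+00]])}
[461.74404405 326.68867873 223.04681365] [0.41580248 0.44469565 1.58735164 0.00492033 1.10488143 1.69444394] [[ 0.286  0.002  0.958]
 [-0.958  0.006  0.286]
 [-0.005 -1.     0.004]] [0.60529562 2.05921398 0.54494729]
```

```bash
cat > m.py <<'E'
from h import *
import sys
f=np.load('w_'+sys.argv[1]+'.npz');im,d=f['im'],f['d'];st=dict(eef_rot=f['rot'],tcp_pos=f['pos'])
V,U=np.mgrid[:384,:512];W=world('wrist',d,U,V,st);ok=d>0
hsv=cv2.cvtColor(im,cv2.COLOR_RGB2HSV);H,S,Vv=[hsv[...,i].astype(int) for i in range(3)]
x,y,z=W[...,0],W[...,1],W[...,2]
def rep(name,m):
    p=W[m&ok]
    if len(p)<4: print(name,len(p));return
    r=cv2.minAreaRect(p[:,:2].astype(np.float32));print(name,len(p),'med',np.median(p,0).round(1),'rect',np.round(r[0],1),np.round(r[1],1),round(r[2],1),'z',p[:,2].min().round(),p[:,2].max().round())
E
python3 - <<'E'
import sys
sys.argv=['','b'];exec(open('m.py').read())
reg=(x>340)&(x<640)&(y>220)&(y<460)
hm=reg&(H<15)&(S>170)&(Vv>100)&(z>10)
rep('handle top',hm&(z>29)); 
st=reg&(S<90)&(z>14)&(z<32);rep('steel',st)
p=W[st&ok];print(np.polyfit(p[:,0],p[:,1],1))
rep('mat',reg&(H>105)&(H<125)&(S>150)&(z<10))
sys.argv=['','a'];exec(open('m.py').read())
rep('base',(x>500)&(x<850)&(Vv<60)&(z>8)&(z<24)&(y>-300)&(y<200))
rep('green',(x>500)&(x<700)&(H>50)&(H<80)&(S>120)&(z>146)&(y>-100))
rep('red',(x>500)&(x<750)&((H<5)|(H>174))&(S>170)&(z>50)&(z<150)&(y>-200))
rep('column',(z>262)&(z<285)&(x>500))
a=[cv2.imread('pics/w_%s.png'%k) for k in 'ab'];cv2.imwrite('pics/ab.png',cv2.resize(np.vstack(a),(400,600)))
E
```

```text
handle top 99 med [428.2 346.1  33. ] rect [428.  349.7] [38.8 15.8] 15.1 z 30.0 35.0
steel 1273 med [500.6 384.6  22.7] rect [481.7 396.2] [158.3 108.6] 4.5 z 14.0 32.0
[9.89138962e-02 3.57289169e+02]
mat 10487 med [463.4 338.3   3.4] rect [472.7 348.6] [195.9 126.1] 7.9 z 0.0 6.0
base 668 med [ 630.6 -100.4   16.3] rect [617.7 -80.1] [ 16.8 120.9] 26.1 z 11.0 18.0
green 0
red 175 med [ 628.2 -145.2  103.5] rect [ 627.2 -142.2] [ 6.1 32.2] 16.5 z 95.0 110.0
column 407 med [ 503.1 -203.8  280.1] rect [ 505.6 -204.1] [ 6.9 12.8] 74.2 z 270.0 285.0
```

View pics/ab.png

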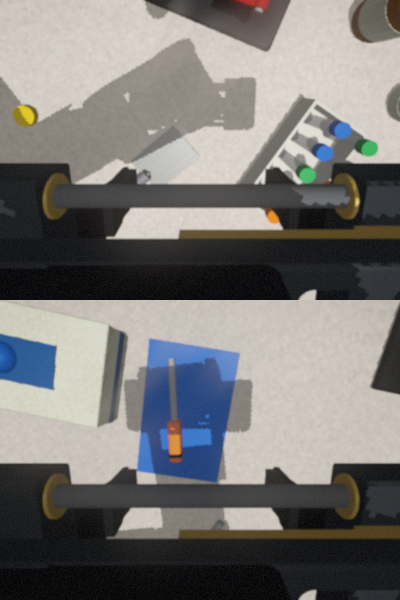

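```bash
python3 - <<'E'
import sys
sys.argv=['','b'];exec(open('m.py').read())
c=im[130:210,180:270];cv2.imwrite('pics/c.png',cv2.resize(c[...,::-1],(540,480),interpolation=cv2.INTER_NEAREST))
reg=(x>380)&(x<580)&(y>325)&(y<400)
rep('handle',reg&(z>26)&(z<38)&(U<250));rep('rod',reg&(z>15)&(z<28)&(U<250)&(S<110))
p=W[reg&(z>26)&(z<38)&(U<250)&ok];print(np.percentile(p,[1,5,50,95,99],axis=0).round(1))
p=W[reg&(z>19)&(z<28)&(U<250)&(S<110)&ok];print(len(p),np.percentile(p,[1,5,50,95,99],axis=0).round(1),np.polyfit(p[:,0],p[:,1],1))
E
```

```text
handle 858 med [436.2 353.   33.1] rect [434.9 353. ] [59.6 18.3] 18.5 z 26.0 35.0
rod 757 med [503.2 374.9  22.5] rect [477.3 366.6] [140.1  15.7] 20.7 z 16.0 28.0
[[407.3 337.6  26.9]
 [410.4 340.6  30.7]
 [436.2 353.   33.1]
 [461.1 365.2  34.5]
 [463.9 367.9  34.9]]
723 [[452.6 349.5  19.4]
 [464.9 361.1  20.3]
 [504.1 375.1  22.6]
 [540.4 388.   24.4]
 [543.4 390.9  26.7]] [  0.33683023 205.25465242]
```

View pics/c.png

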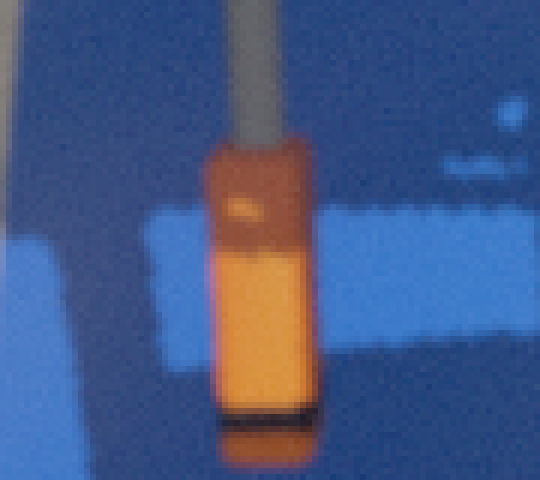

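```bash
python3 - <<'E'
import sys
sys.argv=['','b'];exec(open('m.py').read())
m=(z>70)&(z<90)&(y>400)&(x>300)&(x<700);rep('box',m)
f=np.load('top.npz');W=world('top',f['d'],U,V);x,y,z=W[...,0],W[...,1],W[...,2];ok=f['d']>0
p=W[(z>70)&(z<90)&(y>400)&(x>300)&(x<700)&ok]
r=cv2.minAreaRect(p[:,:2].astype(np.float32));print(r,cv2.boxPoints(r).round(),p[:,2].max(),np.median(p[:,2]))
E
python3 -m jog '[[-0.65,3,-0.45,0,-1,0,60],[-0.65,3,-0.45,0,-0.9,0,60],[-0.65,3,-0.45,0,0,0,60],[-0.65,2,-0.45,0,0,0,60],[-0.67,1,-0.43,0,0,0,60]]'
python3 -m jog '[[0,2,0,0,0,0,60],[0,2,0,0,0,0,60],[0,0,0,0,0,0,60],[0,0,0,0,0,0,60],[0,0,0,0,0,0,60]]'
python3 -c "
from h import *
s=robot.sense();print(s['tcp_pos'],R.from_rotvec(s['eef_rot']).as_matrix().round(4), s['ft_force'])"
```

```text
box 18448 med [497.3 508.2  80.4] rect [491.9 509.9] [120.3 119.3] 4.4 z 70.0 90.0
((546.1491088867188, 650.8739624023438), (464.2016906738281, 231.1182861328125), 55.92565155029297) [[320. 523.]
 [512. 394.]
 [772. 778.]
 [580. 908.]] 89.97093702130752 79.83528970370678
time_s: 3.52
tcp_pos: [428.5, 343.1, 99.8]
eef_rot: [-1.349, 0.972, -0.969]
ft_force: [-0.5, 0.2, 0.1]
opening: 61.4
time_s: 3.93
tcp_pos: [431.0, 344.1, 63.3]
eef_rot: [-1.343, 0.97, -0.971]
ft_force: [-0.0, 0.4, 0.6]
opening: 52.1
[431.0422494  344.13693091  63.28558559] [[ 3.148e-01  1.100e-03  9.492e-01]
 [-9.492e-01  6.000e-04  3.148e-01]
 [-2.000e-04 -1.000e+00  1.300e-03]] [-0.00387929  0.41335541  0.58200546]
```

```bash

python3 -m jog '[[-0.72,0,0.06,0,0,0,60],[0,1.5,0,0,0,0,60],[0,1.5,0,0,0,0,60],[0,1,0,0,0,0,60],[0,1,0,0,0,0,60]]'
python3 -m jog '[[0,0,0,0,0,0,60],[0,0,0,0,0,0,60],[0,0,0,0,0,0,60],[0,0,0,0,0,0,30],[0,0,0,0,0,0,0]]' 40
python3 -m jog '[[0,0,0,0,0,0,0],[0,0,0,0,0,0,0],[0,0,0,0,0,0,0],[0,0,0,0,0,0,0],[0,0,0,0,0,0,0]]' 50
python3 -m jog '[[0,0,0,0,0,0,0],[0,0,0,0,0,0,0],[0,0,0,0,0,0,0],[0,0,0,0,0,0,0],[0,0,0,0,0,0,0]]' 60
```

```text
time_s: 4.35
tcp_pos: [429.1, 351.7, 12.9]
eef_rot: [-1.342, 0.969, -0.97]
ft_force: [0.2, 0.5, 0.2]
opening: 52.1
time_s: 4.77
tcp_pos: [429.0, 351.3, 13.2]
eef_rot: [-1.343, 0.969, -0.97]
ft_force: [0.1, -0.4, -0.3]
opening: 44.8
time_s: 5.18
tcp_pos: [428.6, 351.0, 12.7]
eef_rot: [-1.344, 0.97, -0.97]
ft_force: [0.3, 0.3, 0.9]
opening: 17.5
time_s: 5.6
tcp_pos: [428.6, 351.0, 12.6]
eef_rot: [-1.344, 0.97, -0.97]
ft_force: [-0.1, 0.3, 1.7]
opening: 18.0
```

```bash

python3 -m jog '[[0,-1,0,0,0,0,0],[0,-2,0,0,0,0,0],[0,-2.7,0,0,0,0,0],[0,-2.5,0,0,0,0,0],[0,-2.5,0,0,0,0,0]]'
python3 -m jog '[[1,0,-0.4,0,0,0,0],[2.3,0,-0.78,0,0,0,0],[2.3,0,-0.78,0,0,0,0],[2.3,0,-0.78,0,0,0,0],[2.3,0,-0.78,0,0,0,0]]'
python3 -m jog '[[2.3,0,-0.78,0,0,0,0],[2.3,0,-0.78,0,0,0,0],[2.3,0,-0.78,0,0,0,0],[2.3,0,-0.78,0,0,0,0],[2.3,0,-0.78,0,0,0,0]]'
python3 -m jog '[[2.3,0,-0.78,0,0,0,0],[2.3,0,-0.78,0,0,0,0],[2.3,0,-0.78,0,0,0,0],[2.3,0,-0.78,0,0,0,0],[2.3,0,-0.78,0,0,0,0]]'
python3 -m jog '[[2.3,0,-0.78,0,0,0,0],[2.3,0,-0.78,0,0,0,0],[2.3,0,-0.78,0,0,0,0],[2.3,0,-0.78,0,0,0,0],[2.3,0,-0.78,0,0,0,0]]'
python3 -m jog '[[1,0,0,0,3.3,0,0],[0,0,0,0,4,0,0],[0,0,0,0,4,0,0],[0,0,0,0,2,0,0],[0,0,0,0,0,0,0]]'
python3 w.py d
python3 -c "
from h import *
s=robot.sense();print(s['tcp_pos'],R.from_rotvec(s['eef_rot']).as_matrix().round(4), s['ft_force'],s['joints'])"
```

```text
time_s: 6.02
tcp_pos: [428.1, 350.8, 120.8]
eef_rot: [-1.345, 0.971, -0.97]
ft_force: [0.8, 0.1, -1.7]
opening: 17.6
time_s: 6.43
tcp_pos: [426.2, 241.7, 119.3]
eef_rot: [-1.345, 0.97, -0.969]
ft_force: [-0.1, 0.3, -0.9]
opening: 17.4
time_s: 6.85
tcp_pos: [425.4, 120.3, 119.3]
eef_rot: [-1.345, 0.971, -0.969]
ft_force: [0.9, -0.6, -1.9]
opening: 17.6
time_s: 7.27
tcp_pos: [424.6, -0.9, 119.3]
eef_rot: [-1.344, 0.971, -0.969]
ft_force: [0.3, 0.2, -0.5]
opening: 17.6
time_s: 7.68
tcp_pos: [423.8, -122.2, 119.3]
eef_rot: [-1.344, 0.971, -0.969]
ft_force: [-0.0, 0.8, -1.4]
opening: 17.5
time_s: 8.1
tcp_pos: [427.1, -130.6, 119.2]
eef_rot: [-1.249, 1.146, -1.144]
ft_force: [0.6, -0.4, -0.9]
opening: 17.6
[ 427.24261626 -130.50143949  119.25883359] [[ 8.860e-02 -1.100e-03  9.961e-01]
 [-9.961e-01  7.000e-04  8.860e-02]
 [-8.000e-04 -1.000e+00 -1.100e-03]] [ 0.21738392 -0.1741344  -1.27526082] [-5.47537457e-01  4.72816704e-01  1.96802241e+00 -3.38336999e-05
  7.02077767e-01  9.34525561e-01]
```

View pics/w_d.png

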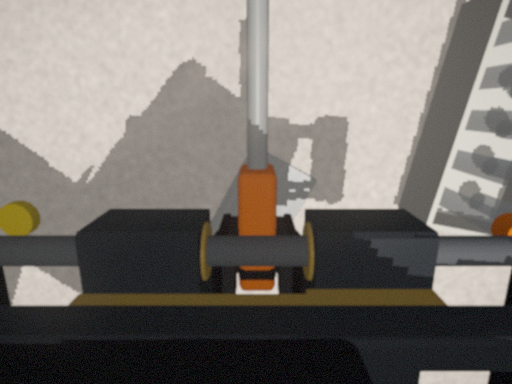

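```bash
python3 - <<'E'
import sys
sys.argv=['','d'];exec(open('m.py').read())
T=(W-st['tcp_pos'])@R.from_rotvec(st['eef_rot']).as_matrix()
t=lambda m:T[m&ok]
m=(U>235)&(U<280)&(V<160)&(T[...,1]<30)&(T[...,1]>-40);p=t(m);print(len(p))
for a in range(0,160,25):
    q=p[0:0] if 0 else t(m&(V>=a)&(V<a+25)); print(a,np.median(q,0).round(1),q[:,0].min().round(1),q[:,0].max().round(1),'top',np.percentile(q[:,1],10).round(1))
m=(U>235)&(U<280)&(H<15)&(S>150)&(T[...,1]<30);p=t(m&(V<232));print(np.percentile(p,[1,50,99],axis=0).round(1))
q=t((V>165)&(V<172)&(U>240)&(U<272));print(np.median(q,0))
rep('rack',(z>80)&(z<125)&(U>400)&(V<230))
p=W[(z>60)&(z<125)&(U>380)&(V<230)&ok];print(p.min(0),p.max(0))
E
```

```text
3470
0 [ 1.000e-01 -9.900e+00  1.047e+02] -4.7 5.0 top -11.1
25 [ 0.1 -9.9 94.8] -4.8 5.1 top -11.1
50 [ 0.1 -9.9 84.6] -4.9 5.1 top -11.1
75 [ 0.1 -9.9 73.9] -4.5 4.8 top -11.1
100 [ 0.1 -9.9 62.9] -4.6 4.9 top -11.1
125 [  0.1 -10.   51.6] -4.7 5.0 top -11.1
150 [ -0.1 -10.   43.3] -4.7 5.0 top -11.1
[[ -8.3 -22.    8.9]
 [  0.1 -20.5  23.8]
 [  8.6  -5.9  36.5]]
[ -0.34790387 -10.2888475   36.46828241]
rack 753 med [ 438.9 -280.3   86.9] rect [ 449.5 -284. ] [12.1 45. ] 82.9 z 80.0 105.0
[ 425.42037961 -292.5652209    60.01282676] [ 503.81216782 -275.92256519  105.47582862]
```

```bash

python3 -m jog '[[0.16,1.5,0,0,0,0,0],[0.16,1.5,0,0,0,0,0],[0.16,1.5,0,0,0,0,0],[0.16,1.5,0,0,0,0,0],[0.18,1.5,0,0,0,0,0]]'
python3 -m jog '[[0,0,1,0,0,0,0],[0,0,1.5,0,0,0,0],[0,0,1.5,0,0,0,0],[0,0,1,0,0,0,0],[0,0,0.5,0,0,0,0]]'
python3 -m jog '[[0,0,0.5,0,0,0,0],[0,0,0.5,0,0,0,0],[0,0,0.5,0,0,0,0],[0,0,0.5,0,0,0,0],[0,0,0,0,0,0,0]]'
python3 w.py e
python3 - <<'E'
import sys
sys.argv=['','e'];exec(open('m.py').read())
s=robot.sense();print(s['tcp_pos'],s['ft_force'])
for n in('scene','top'):
    i,dd=imaging.read_camera(n);np.savez(n+'2',im=i,d=dd)
    if n=='scene': save('e2',np.hstack([cv2.resize(im,(400,300)),cv2.resize(i[190:340,210:345],(400,440))[:300]]) if 0 else np.vstack([cv2.resize(im[:150],(600,176)),cv2.resize(i[200:300,210:345],(560,415)).copy()[:, :] if 0 else cv2.resize(i[200:295,215:355],(600,407))]))
T=(W-st['tcp_pos'])@R.from_rotvec(st['eef_rot']).as_matrix()
m=((H<5)|(H>174))&(S>150)&(V<150)&(Vv>50)&ok
if m.sum():
  for lo in range(60,200,5):
    q=T[m&(T[...,2]>=lo)&(T[...,2]<lo+5)]
    if len(q)>3: print(lo,len(q),np.percentile(q[:,0],[2,98]).round(1),np.percentile(q[:,1],[2,50,98]).round(1))
E
```

```text
time_s: 8.57
tcp_pos: [428.6, -138.7, 43.9]
eef_rot: [-1.25, 1.143, -1.143]
ft_force: [0.5, 0.1, -1.5]
opening: 17.4
time_s: 8.98
tcp_pos: [486.1, -134.2, 45.3]
eef_rot: [-1.249, 1.14, -1.145]
ft_force: [0.4, -0.8, -0.9]
opening: 17.4
time_s: 9.4
tcp_pos: [504.6, -132.5, 44.7]
eef_rot: [-1.249, 1.142, -1.145]
ft_force: [0.4, 0.1, -2.1]
opening: 17.3
[ 503.85928661 -132.29940195   44.59574911] [ 0.13587894  0.01394121 -0.11480418]
```

View pics/e2.png

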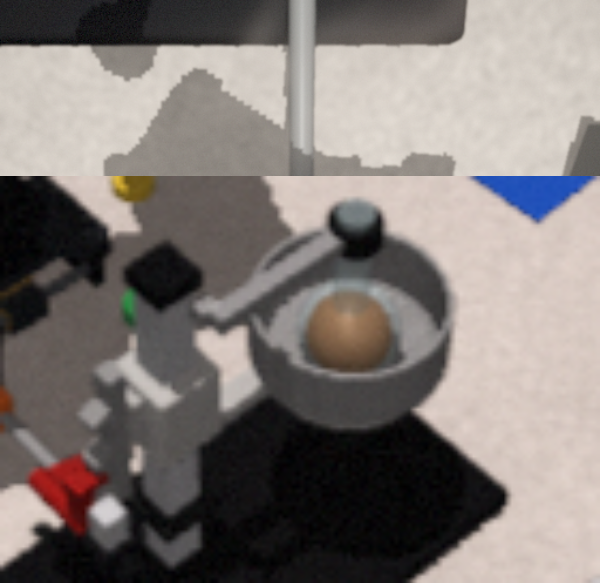

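```bash
python3 - <<'E'
import sys
sys.argv=['','e'];exec(open('m.py').read())
T=(W-st['tcp_pos'])@R.from_rotvec(st['eef_rot']).as_matrix()
b=ok&(z>11)&(z<20)&(Vv<80)&(V<60)
e=[]
for u in range(10,380,10):
    if 235<u<280: continue
    v=np.nonzero(b[:,u])[0]
    if len(v): e.append(T[v.max(),u])
e=np.array(e);k=np.polyfit(e[:,0],e[:,2],1);print('front edge z vs x',k,np.abs(np.polyval(k,e[:,0])-e[:,2]).max())
for v in range(0,30,5):
    u=np.nonzero(b[v])[0]; print(v,T[v,u.max()].round(1),W[v,u.max()].round(1))
print(np.median(z[b]))
E
```

```text
front edge z vs x [6.94376245e-02 1.09590408e+02] 4.566474002463451
0 [ 65.1  28.8 120.3] [ 630.3 -186.7   16.1]
5 [ 61.9  28.4 117.8] [ 627.5 -183.8   16.5]
10 [ 59.2  27.4 115.1] [ 624.6 -181.2   17.5]
15 [ 42.4  30.2 113.4] [ 621.4 -164.7   14.7]
20 [ 12.   28.1 110.5] [ 615.7 -134.7   16.8]
25 [ -6.3  27.3 107.8] [ 611.5 -116.7   17.6]
16.223249590223638
```

```bash
python3 - <<'E'
import sys
sys.argv=['','e'];exec(open('m.py').read())
c=cv2.cvtColor(im,cv2.COLOR_RGB2GRAY).astype(int)
e=[]
for u in list(range(20,80,10))+list(range(150,235,10))+list(range(280,360,10)):
    g=c[15:50,u+0]; v=15+np.argmax(np.diff(g)); 
    # ray intersect z=16 plane bottom/top edge
    cal_=imaging.calibration('wrist');Tm=np.array(cal_['tool_from_camera'])
    Rm=R.from_rotvec(st['eef_rot']).as_matrix();o=Rm@(Tm[:3,3]*1)+st['tcp_pos']
    r=Rm@Tm[:3,:3]@np.array([(u-cal_['cx'])/cal_['fx'],(v+.5-cal_['cy'])/cal_['fy'],1])
    q=o+r*(8-o[2])/r[2]; e.append(q); print(u,v,q.round(1), W[v-3,u].round(1))
e=np.array(e)
print(np.polyfit(e[:,1],e[:,0],1), np.degrees(np.arctan(np.polyfit(e[:,1],e[:,0],1)[0])))
for n in('scene','top'):
    f=np.load(n+'2.npz');WW=world(n,f['d'],U,V);hh=cv2.cvtColor(f['im'],cv2.COLOR_RGB2HSV).astype(int)
    m=(f['d']>0)&((hh[...,0]<5)|(hh[...,0]>174))&(hh[...,1]>150)&(WW[...,0]>560)&(WW[...,0]<760)&(WW[...,1]>-250)&(WW[...,1]<0)&(WW[...,2]>60)
    p=WW[m]-[667,-86,0];a=np.radians(5.2);p=np.c_[p[:,0]*np.cos(a)+p[:,1]*np.sin(a),-p[:,0]*np.sin(a)+p[:,1]*np.cos(a),p[:,2]]
    print(n,len(p),np.percentile(p,[2,20,50,80,98],axis=0).round(1))
E
```

```text
20 38 [595.3  10.6   8. ] [596.4   6.4  13.8]
30 38 [595.8   4.9   8. ] [596.9   1.4  13.2]
40 37 [596.9  -0.8   8. ] [597.9  -4.4  13.6]
50 37 [597.4  -6.4   8. ] [598.2 -10.6  14.7]
60 38 [597.3 -12.1   8. ] [598.3 -15.7  14.2]
70 37 [598.4 -17.7   8. ] [599.3 -21.   13.9]
150 37 [602.4 -63.    8. ] [603.  -65.1  14.8]
160 38 [602.3 -68.7   8. ] [603.3 -70.1  13.2]
170 38 [602.8 -74.3   8. ] [603.9 -75.4  12.3]
180 37 [603.9 -80.    8. ] [604.6 -81.3  14.2]
190 38 [603.8 -85.6   8. ] [604.8 -86.6  12.9]
200 38 [604.3 -91.3   8. ] [605.4 -92.   12.4]
210 37 [605.4 -96.9   8. ] [606.  -97.8  14.3]
220 37 [ 605.9 -102.6    8. ] [ 606.3 -103.3   15.1]
230 38 [ 605.8 -108.3    8. ] [ 606.9 -108.5   11.9]
280 37 [ 608.9 -136.6    8. ] [ 609.6 -136.1   13.5]
290 37 [ 609.4 -142.2    8. ] [ 610.2 -141.6   13. ]
300 38 [ 609.4 -147.9    8. ] [ 610.2 -147.2   12.5]
310 37 [ 610.4 -153.5    8. ] [ 610.9 -152.5   14.1]
320 37 [ 610.9 -159.2    8. ] [ 611.8 -158.3   12.2]
330 38 [ 610.9 -164.9    8. ] [ 611.7 -163.8   12.6]
340 37 [ 611.9 -170.5    8. ] [ 612.3 -168.9   14.4]
350 37 [ 612.4 -176.2    8. ] [ 612.9 -174.5   13.6]
[-8.95128661e-02  5.96468580e+02] -5.115076899413406
scene 165 [[-44.3 -72.   97.6]
 [-36.8 -70.1 103.8]
 [-13.7 -66.5 109.1]
 [  2.  -57.3 138.7]
 [  6.6 -39.6 143.5]]
top 172 [[-47.1 -72.8  89. ]
 [-41.8 -66.5  96.8]
 [-32.2 -56.1 102.8]
 [-13.8 -33.3 109.1]
 [  0.3 -20.  142.8]]
```

```bash
cat > f.py <<'E'
from h import *
import sys
n=int(sys.argv[1]) if len(sys.argv)>1 else 8
F=[];P=[];E=[];Q=[]
for i in range(n):
    imaging.read_camera('wrist');s=robot.sense();F.append(s['ft_force']);P.append(s['tcp_pos']);E.append(s['torque']);Q.append(s['effort'])
print('F',np.mean(F,0).round(2),'sd',np.std(F,0).round(2),'tcp',np.mean(P,0).round(2),'M',np.mean(E,0).round(3),'eff',np.mean(Q,0).round(3)[1:3],'t',round(s['time_s'],2))
E
python3 -m jog '[[0,0,0.5,0,0,0,0],[0,0,0.5,0,0,0,0],[0,0,0.5,0,0,0,0],[0,0,0.5,0,0,0,0],[0,0,0.5,0,0,0,0]]'
python3 -m jog '[[0,-0.3,0,0,0,0,0],[0,-0.3,0,0,0,0,0],[0,-0.3,0,0,0,0,0],[0,-0.2,0,0,0,0,0],[0,0,0,0,0,0,0]]'
python3 f.py 8
```

```text
time_s: 9.97
tcp_pos: [529.1, -130.0, 44.6]
eef_rot: [-1.25, 1.144, -1.144]
ft_force: [-0.3, -1.1, -0.9]
opening: 17.6
time_s: 10.38
tcp_pos: [528.4, -130.1, 56.2]
eef_rot: [-1.249, 1.143, -1.145]
ft_force: [-0.2, -0.5, -1.5]
opening: 17.5
F [-0.27  0.01 -1.48] sd [0.3  0.4  0.37] tcp [ 528.23 -130.     55.59] M [ 0.012  0.041 -0.009] eff [-42.614  -9.51 ] t 10.78
```

```bash

for i in 1; do
python3 -m jog '[[0,-0.1,0,0,0,0,0],[0,-0.1,0,0,0,0,0],[0,-0.1,0,0,0,0,0],[0,-0.1,0,0,0,0,0],[0,-0.1,0,0,0,0,0]]'; python3 f.py 3
python3 -m jog '[[0,-0.1,0,0,0,0,0],[0,-0.1,0,0,0,0,0],[0,-0.1,0,0,0,0,0],[0,-0.1,0,0,0,0,0],[0,-0.1,0,0,0,0,0]]'; python3 f.py 3
python3 -m jog '[[0,-0.1,0,0,0,0,0],[0,-0.1,0,0,0,0,0],[0,-0.1,0,0,0,0,0],[0,-0.1,0,0,0,0,0],[0,-0.1,0,0,0,0,0]]'; python3 f.py 3
done | grep -v eef
```

```text
time_s: 11.2
tcp_pos: [528.4, -130.0, 60.7]
ft_force: [-0.1, -0.4, -1.6]
opening: 17.6
F [-0.    0.35 -0.85] sd [0.25 0.48 0.42] tcp [ 528.5  -130.03   60.77] M [ 0.027  0.047 -0.005] eff [-42.288  -9.682] t 11.35
time_s: 11.77
tcp_pos: [528.4, -130.0, 65.7]
ft_force: [0.5, 1.0, -0.6]
opening: 17.7
F [-0.59 -0.22 -1.42] sd [0.14 0.78 0.07] tcp [ 528.49 -130.04   65.76] M [0.001 0.041 0.027] eff [-42.16   -9.909] t 11.92
time_s: 12.33
tcp_pos: [528.4, -130.0, 70.7]
ft_force: [0.4, 0.3, -1.3]
opening: 17.5
F [-0.32 -0.26 -1.26] sd [0.17 0.3  0.46] tcp [ 528.48 -130.03   70.74] M [ 0.038  0.033 -0.022] eff [-42.025 -10.137] t 12.48
```

```bash

for i in 1; do
python3 -m jog '[[0,-0.1,0,0,0,0,0],[0,-0.1,0,0,0,0,0],[0,-0.1,0,0,0,0,0],[0,0,0,0,0,0,0],[0,0,0,0,0,0,0]]'; python3 f.py 3
python3 -m jog '[[0,-0.1,0,0,0,0,0],[0,-0.1,0,0,0,0,0],[0,-0.1,0,0,0,0,0],[0,0,0,0,0,0,0],[0,0,0,0,0,0,0]]'; python3 f.py 3
python3 -m jog '[[0,-0.1,0,0,0,0,0],[0,-0.1,0,0,0,0,0],[0,-0.1,0,0,0,0,0],[0,0,0,0,0,0,0],[0,0,0,0,0,0,0]]'; python3 f.py 3
done | grep  -v eef
```

```text
time_s: 12.9
tcp_pos: [528.5, -130.0, 73.6]
ft_force: [-0.6, 0.4, -1.0]
opening: 17.8
F [-0.21 -0.16 -0.94] sd [0.15 0.21 0.27] tcp [ 528.36 -129.98   73.55] M [ 0.014  0.016 -0.03 ] eff [-42.089 -10.334] t 13.05
time_s: 13.47
tcp_pos: [528.5, -130.0, 76.7]
ft_force: [-0.2, 0.2, -1.4]
opening: 17.6
F [-0.27 -0.21 -0.88] sd [0.2  0.02 0.06] tcp [ 528.38 -130.     76.58] M [ 0.059  0.018 -0.007] eff [-42.008 -10.473] t 13.62
time_s: 14.03
tcp_pos: [528.1, -129.8, 79.4]
ft_force: [-0.2, -0.2, -2.4]
opening: 17.3
F [-0.12  0.57 -3.21] sd [0.13 0.77 0.32] tcp [ 528.14 -129.83   79.41] M [0.084 0.196 0.03 ] eff [-42.885 -11.047] t 14.18
```

```bash

for i in 1; do
python3 -m jog '[[0,-0.1,0,0,0,0,0],[0,-0.1,0,0,0,0,0],[0,-0.1,0,0,0,0,0],[0,-0.1,0,0,0,0,0],[0,-0.1,0,0,0,0,0]]'; python3 f.py 3
python3 -m jog '[[0,-0.1,0,0,0,0,0],[0,-0.1,0,0,0,0,0],[0,-0.1,0,0,0,0,0],[0,-0.1,0,0,0,0,0],[0,-0.1,0,0,0,0,0]]'; python3 f.py 3
python3 -m jog '[[0,-0.1,0,0,0,0,0],[0,-0.1,0,0,0,0,0],[0,-0.1,0,0,0,0,0],[0,-0.1,0,0,0,0,0],[0,-0.1,0,0,0,0,0]]'; python3 f.py 3
python3 -m jog '[[0,-0.1,0,0,0,0,0],[0,-0.1,0,0,0,0,0],[0,-0.1,0,0,0,0,0],[0,-0.1,0,0,0,0,0],[0,-0.1,0,0,0,0,0]]'; python3 f.py 3
done | grep  F
```

```text
F [-0.49  1.16 -3.35] sd [0.3  0.32 0.33] tcp [ 528.09 -129.88   84.67] M [0.107 0.351 0.06 ] eff [-43.01  -11.932] t 14.75
F [-0.64  0.82 -3.48] sd [0.59 0.28 0.33] tcp [ 528.37 -129.97   89.73] M [0.184 0.388 0.077] eff [-42.907 -12.326] t 15.32
F [-0.59  1.23 -2.73] sd [0.16 0.37 0.47] tcp [ 528.45 -130.07   94.77] M [0.116 0.327 0.097] eff [-42.633 -12.502] t 15.88
F [-0.54 -0.26 -2.85] sd [0.69 0.41 0.29] tcp [ 528.66 -130.23   99.82] M [-0.037  0.313 -0.013] eff [-42.463 -12.252] t 16.45
```

```bash
cat > slope.py <<'E'
import sys,os
os.system('python3 w.py s');sys.argv=['','s'];exec(open('m.py').read())
T=(W-st['tcp_pos'])@R.from_rotvec(st['eef_rot']).as_matrix()
for a in range(0,160,50):
    q=T[ok&(U>235)&(U<280)&(V>=a)&(V<a+20)&(T[...,1]<10)&(T[...,1]>-40)&(S<90)]; print('rod',a,np.median(q,0).round(1),np.percentile(q[:,1],10).round(1))
E
for i in 1; do
python3 slope.py
python3 -m jog '[[0,-0.1,0,0,0,0,0],[0,-0.1,0,0,0,0,0],[0,-0.1,0,0,0,0,0],[0,-0.1,0,0,0,0,0],[0,0,0,0,0,0,0]]'; python3 f.py 3
python3 -m jog '[[0,-0.1,0,0,0,0,0],[0,-0.1,0,0,0,0,0],[0,0,0,0,0,0,0],[0,0,0,0,0,0,0],[0,0,0,0,0,0,0]]'; python3 f.py 4
done | egrep  'F|rod'
```

```text
F [ 0.44 -0.16 -2.66] sd [0.38 0.37 0.25] tcp [ 528.56 -130.01  103.7 ] M [-0.011  0.175 -0.007] eff [-42.217 -12.024] t 17.07
F [-0.06  0.2  -2.7 ] sd [0.49 0.56 0.21] tcp [ 528.34 -129.97  105.56] M [0.017 0.188 0.009] eff [-42.144 -12.214] t 17.68
  return _methods._mean(a, axis=axis, dtype=dtype,
  ret = um.true_divide(
Traceback (most recent call last):
  File "slope.py", line 5, in <module>
    q=T[ok&(U>235)&(U<280)&(V>=a)&(V<a+20)&(T[...,1]<10)&(T[...,1]>-40)&(S<90)]; print('rod',a,np.median(q,0).round(1),np.percentile(q[:,1],10).round(1))
                                                                                                                       ~~~~~~~~~~~~~^^^^^^^^^^^
IndexError: index -1 is out of bounds for axis 0 with size 0
```

```bash
python3 - <<'E'
exec(open('slope.py').read().split('for a')[0])
for a in (30,60,90,120,140):
    q=T[ok&(U>235)&(U<280)&(V>=a)&(V<a+15)&(T[...,1]<10)&(T[...,1]>-40)&(S<90)]
    if len(q): print('rod',a,np.median(q,0).round(1))
m=((H<6)|(H>172))&(S>130)&(V<100)&ok
q=T[m];print(len(q),np.percentile(q,[1,50,99],axis=0).round(1)) if len(q) else 0
cv2.imwrite('pics/s2.png',im[:200,:,::-1])
E
```

```text
rod 30 [ 0.1 -9.6 94.4]
rod 60 [-0.1 -9.5 82.4]
rod 90 [ 0.1 -9.7 69.6]
rod 120 [ 0.1 -9.6 56.2]
rod 140 [ 0.1 -9.7 46.9]
3989 [[-14.1 -23.8  95.6]
 [ 14.6 -11.1 101.9]
 [ 38.8  37.1 117.7]]
```

View pics/s2.png

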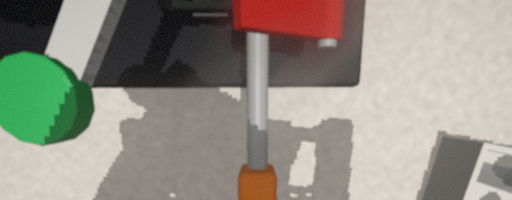

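```bash

for i in 1; do
python3 -m jog '[[0,-0.05,0,0,0,0,0],[0,-0.05,0,0,0,0,0],[0,0,0,0,0,0,0],[0,0,0,0,0,0,0],[0,0,0,0,0,0,0]]'; python3 f.py 4
python3 -m jog '[[0,-0.05,0,0,0,0,0],[0,-0.05,0,0,0,0,0],[0,0,0,0,0,0,0],[0,0,0,0,0,0,0],[0,0,0,0,0,0,0]]'; python3 f.py 4
done | egrep  'F|rod'
```

```text
F [ 0.62  0.61 -3.87] sd [0.25 0.49 0.27] tcp [ 528.32 -129.95  106.49] M [0.043 0.243 0.019] eff [-42.769 -12.409] t 18.35
F [ 0.56  0.6  -5.48] sd [0.72 0.6  0.55] tcp [ 528.23 -129.92  107.43] M [0.029 0.341 0.05 ] eff [-43.682 -12.737] t 18.97
```

```bash

python3 -m jog '[[0,-0.03,0,0,0,0,0],[0,0,0,0,0,0,0],[0,0,0,0,0,0,0],[0,0,0,0,0,0,0],[0,0,0,0,0,0,0]]'; python3 f.py 5
python3 - <<'E'
exec(open('slope.py').read().split('for a')[0])
m=((H<6)|(H>172))&(S>130)&(V<100)&ok&(T[...,2]>98)&(T[...,2]<112)&(T[...,0]<40)
q=T[m]
for lo in range(-15,40,5):
    p=q[(q[:,0]>=lo)&(q[:,0]<lo+5)]
    if len(p)>5: print(lo,len(p),np.median(p,0).round(1))
E
```

```text
time_s: 19.38
tcp_pos: [528.3, -129.9, 107.8]
eef_rot: [-1.25, 1.144, -1.144]
ft_force: [0.7, 0.8, -6.6]
opening: 17.5
F [ 0.86  0.12 -6.11] sd [0.19 0.55 0.59] tcp [ 528.27 -129.96  107.8 ] M [0.03  0.418 0.028] eff [-44.139 -12.967] t 19.63
-10 209 [ -7.1 -19.9 102.4]
-5 292 [ -2.6 -21.2 102.1]
0 295 [  2.5 -18.1 102.7]
5 315 [  7.5 -14.8 103. ]
10 315 [ 12.5 -11.7 103.5]
15 321 [ 17.5  -8.6 103.9]
20 325 [ 22.5  -5.4 104.5]
25 334 [ 27.4  -2.3 104.8]
30 370 [ 32.5  -0.8 105.1]
35 269 [3.700e+01 1.000e-01 1.052e+02]
```

```bash

python3 -m jog '[[0,0.2,0,0,0,0,0],[0,0.8,0,0,0,0,0],[0,1.2,0,0,0,0,0],[0,1.5,0,0,0,0,0],[0,1.3,0,0,0,0,0]]'
python3 -m jog '[[0,0,-0.5,0,0,0,0],[0,0,-1.5,0,0,0,0],[0,0,-2,0,0,0,0],[0,0,-2,0,0,0,0],[0,0,-2,0,0,0,0]]'
python3 -m jog '[[0,0,-1.5,0,0,0,0],[0,-1,-0.5,0,0,0,0],[0,-2,0,0,-4,0,0],[0,-2,0,0,-4,0,0],[0,-1.5,0,0,-4,0,0]]'
python3 f.py 3
python3 -c "
from h import *
s=robot.sense();print(s['tcp_pos'],R.from_rotvec(s['eef_rot']).as_matrix().round(4), s['ft_force'],s['joints'])"
```

```text
time_s: 20.1
tcp_pos: [529.6, -130.6, 57.7]
eef_rot: [-1.248, 1.141, -1.147]
ft_force: [-0.3, 0.3, -0.7]
opening: 17.6
time_s: 20.52
tcp_pos: [448.6, -137.6, 58.6]
eef_rot: [-1.249, 1.141, -1.146]
ft_force: [0.7, -0.4, -1.4]
opening: 17.6
time_s: 20.93
tcp_pos: [430.2, -139.7, 125.4]
eef_rot: [-1.336, 0.981, -0.989]
ft_force: [-0.3, 0.4, -1.2]
opening: 17.4
F [-0.19 -0.17 -0.5 ] sd [0.31 0.44 1.02] tcp [ 431.29 -140.22  126.11] M [-0.036 -0.    -0.001] eff [-32.627  -9.391] t 21.08
[ 430.64810957 -139.8481299   124.79500489] [[ 0.2917  0.0054  0.9565]
 [-0.9565 -0.0033  0.2917]
 [ 0.0047 -1.      0.0042]] [-0.42245113 -0.0952873  -0.63532862] [-5.61747282e-01  4.65399383e-01  1.95441507e+00  1.71907688e-04
  7.15488416e-01  7.12923092e-01]
```

```bash

python3 -m jog '[[-1.2,0,0.36,0,-1.5,0,0],[-2.34,0,0.7,0,0,0,0],[-2.34,0,0.7,0,0,0,0],[-2.34,0,0.7,0,0,0,0],[-2.34,0,0.7,0,0,0,0]]'
python3 -m jog '[[-2.34,0,0.76,0,0,0,0],[-2.34,0,0.76,0,0,0,0],[-2.34,0,0.76,0,0,0,0],[-2.34,0,0.76,0,0,0,0],[-2.34,0,0.76,0,0,0,0]]'
python3 -m jog '[[-2.34,0,0.76,0,0,0,0],[-2.34,0,0.76,0,0,0,0],[-2.34,0,0.76,0,0,0,0],[-2.34,0,0.76,0,0,0,0],[-2.34,0,0.76,0,0,0,0]]'
python3 -m jog '[[-2.34,0,0.76,0,0,0,0],[-2.34,0,0.76,0,0,0,0],[-2.34,0,0.76,0,0,0,0],[-2.34,0,0.76,0,0,0,0],[-2.34,0,0.76,0,0,0,0]]'
python3 -m jog '[[-1.2,0,0.36,0,0,0,0],[0,2,0,0,0,0,0],[0,2,0,0,0,0,0],[0,1,0,0,0,0,0],[0,0,0,0,0,0,0]]'
python3 f.py 3
python3 -c "
from h import *
s=robot.sense();print(R.from_rotvec(s['eef_rot']).as_matrix().round(4))"
```

```text
time_s: 21.5
tcp_pos: [424.2, -26.6, 121.9]
eef_rot: [-1.346, 0.97, -0.966]
ft_force: [0.5, 0.6, -1.6]
opening: 17.8
time_s: 21.92
tcp_pos: [422.7, 96.4, 121.8]
eef_rot: [-1.347, 0.97, -0.965]
ft_force: [0.8, 0.4, -1.4]
opening: 17.6
time_s: 22.33
tcp_pos: [421.2, 219.2, 121.6]
eef_rot: [-1.348, 0.969, -0.966]
ft_force: [0.4, 0.8, -1.2]
opening: 17.6
time_s: 22.75
tcp_pos: [419.7, 341.9, 121.3]
eef_rot: [-1.348, 0.969, -0.966]
ft_force: [-0.2, 0.2, -1.3]
opening: 17.5
time_s: 23.17
tcp_pos: [418.6, 351.6, 69.9]
eef_rot: [-1.352, 0.971, -0.966]
ft_force: [0.1, 0.5, -1.3]
opening: 17.2
F [-0.23 -0.17 -1.2 ] sd [0.34 0.66 0.58] tcp [420.69 352.44  72.18] M [ 0.017  0.027 -0.014] eff [-41.632 -10.105] t 23.32
[[ 0.3178  0.      0.9482]
 [-0.9482  0.      0.3178]
 [ 0.     -1.      0.    ]]
```

```bash

python3 -m jog '[[0.48,0.5,0.63,0,0,0,0],[0,1.5,0,0,0,0,0],[0,1.5,0,0,0,0,0],[0,1.2,0,0,0,0,0],[0,0.8,0,0,0,0,0]]'
python3 -m jog '[[0,0.2,0,0,0,0,0],[0,0,0,0,0,0,0],[0,0,0,0,0,0,0],[0,0,0,0,0,0,0],[0,0,0,0,0,0,0]]'
python3 f.py 4
```

```text
time_s: 23.73
tcp_pos: [429.4, 350.0, 17.1]
eef_rot: [-1.345, 0.968, -0.968]
ft_force: [0.3, -0.4, -1.7]
opening: 17.5
time_s: 24.15
tcp_pos: [429.4, 350.7, 16.5]
eef_rot: [-1.344, 0.967, -0.968]
ft_force: [0.3, 0.3, -2.1]
opening: 17.6
F [ 0.05  0.18 -1.22] sd [0.4  0.41 0.38] tcp [429.15 350.57  16.35] M [ 0.018  0.039 -0.016] eff [-44.241  -8.172] t 24.35
```

```bash

python3 -m jog '[[0,0.15,0,0,0,0,0],[0,0.1,0,0,0,0,0],[0,0.1,0,0,0,0,0],[0,0,0,0,0,0,0],[0,0,0,0,0,0,0]]'
python3 f.py 3
python3 -m jog '[[0,0,0,0,0,0,20],[0,0,0,0,0,0,25],[0,0,0,0,0,0,35],[0,0,0,0,0,0,50],[0,0,0,0,0,0,55]]'
python3 -m jog '[[0,0,0,0,0,0,55],[0,-1,0,0,0,0,55],[0,-2,0,0,0,0,55],[0,-3,0,0,0,0,55],[0,-3,0,0,0,0,55]]'
python3 -m jog '[[0,-3,0,0,0,0,0],[0,-3,0,0,0,0,0],[0,-2,0,0,0,0,0],[0,0,0,0,0,0,0],[0,0,0,0,0,0,0]]' 20
python3 w.py g; python3 - <<'E'
from h import *
s=robot.sense();print(s['tcp_pos'],R.from_rotvec(s['eef_rot']).as_matrix().round(3),s['ft_force'],s['joints'])
import sys
sys.argv=['','g'];exec(open('m.py').read())
reg=(x>380)&(x<600)&(y>300)&(y<420)
rep('handle',reg&(z>28)&(z<40)&(V<200)&(H<20));rep('steel',reg&(z>18)&(z<28)&(V<200)&(S<110))
E
```

```text
time_s: 24.77
tcp_pos: [428.8, 350.4, 12.6]
eef_rot: [-1.345, 0.967, -0.967]
ft_force: [-0.8, -0.9, 4.2]
opening: 17.3
F [-1.44 -0.84  3.72] sd [0.11 0.14 0.5 ] tcp [428.85 350.38  12.63] M [-0.081  0.165  0.001] eff [-41.827  -8.003] t 24.92
time_s: 25.33
tcp_pos: [429.0, 350.4, 12.1]
eef_rot: [-1.345, 0.967, -0.967]
ft_force: [-0.2, 0.2, -0.5]
opening: 34.3
time_s: 25.75
tcp_pos: [428.2, 350.0, 103.1]
eef_rot: [-1.347, 0.969, -0.967]
ft_force: [0.5, 0.4, 0.4]
opening: 47.5
time_s: 26.17
tcp_pos: [429.5, 350.8, 184.2]
eef_rot: [-1.342, 0.965, -0.968]
ft_force: [-0.1, 1.1, -1.3]
opening: 22.2
[428.52027503 350.22532633 182.76287339] [[ 0.318  0.     0.948]
 [-0.948  0.     0.318]
 [-0.    -1.     0.   ]] [-0.42334157  1.01691457  0.23590213] [4.83242543e-01 4.82942520e-01 1.65521857e+00 3.44645828e-05
 1.00305382e+00 1.73006428e+00]
handle 938 med [437.8 353.2  33.3] rect [435.1 352.6] [59.3 16.1] 18.9 z 30.0 36.0
steel 947 med [506.2 375.9  22.6] rect [503.5 374.2] [86.3 16. ] 17.2 z 18.0 28.0
```

```bash
python3 - <<'E'
import sys
sys.argv=['','s'];exec(open('m.py').read())
a=np.radians(5.1)
def S_(P): 
    p=P-[665,-86,0];return np.stack([p[...,0]*np.cos(a)+p[...,1]*np.sin(a),-p[...,0]*np.sin(a)+p[...,1]*np.cos(a),p[...,2]],-1)
g=(H>45)&(H<85)&(S>120)&ok&(z>120);rep('green',g&(z>148));Q=S_(W[g&(z>148)]);print(np.median(Q,0).round(1),Q.min(0),Q.max(0))
for n in('top','scene'):
    i,dd=imaging.read_camera(n);np.savez(n+'3',im=i,d=dd)
    P=S_(world(n,dd,U,V));m=(dd>0)&(P[...,2]>140)&(P[...,0]>-150)&(P[...,0]<80)&(P[...,1]>-80)&(P[...,1]<200)
    P=P[m]
    for y0 in range(-60,180,20):
        q=P[(P[:,1]>=y0)&(P[:,1]<y0+20)]
        if len(q): 
            for zl in(140,180,220,250):
                r=q[(q[:,2]>=zl)&(q[:,2]<zl+(40 if zl<220 else 60))]
                if len(r)>2: print(n,y0,zl,'xmin',np.percentile(r[:,0],3).round(),'n',len(r),end=' | ')
            print()
    hh=cv2.cvtColor(i,cv2.COLOR_RGB2HSV).astype(int)
    Pw=world(n,dd,U,V);m=(dd>0)&(hh[...,0]>50)&(hh[...,0]<80)&(hh[...,1]>120)&(Pw[...,2]>120)&(Pw[...,0]>550)&(Pw[...,0]<640)&(abs(Pw[...,1]+46)<40)
    print(n,'green',m.sum(),np.median(Pw[m],0),Pw[m].min(0),Pw[m].max(0))
E
```

```text
green 7155 med [587.9 -50.3 152.9] rect [ 558.2 -123.2] [183.9  77.8] 84.6 z 148.0 229.0
[-73.4  42.2 152.9] [-164.72298488 -111.65471656  148.00607945] [-56.71988337  59.80429858 228.99136831]
top -60 140 xmin -9.0 n 18 | top -60 180 xmin -9.0 n 37 | 
top -40 140 xmin -24.0 n 16 | top -40 180 xmin -20.0 n 50 | 
top -20 140 xmin -25.0 n 20 | top -20 180 xmin -25.0 n 52 | top -20 220 xmin -17.0 n 76 | top -20 250 xmin -17.0 n 67 | 
top 0 140 xmin -41.0 n 37 | top 0 180 xmin -24.0 n 91 | top 0 220 xmin -16.0 n 116 | top 0 250 xmin -16.0 n 90 | 
top 20 140 xmin -85.0 n 129 | top 20 180 xmin -19.0 n 17 | top 20 220 xmin 22.0 n 39 | top 20 250 xmin 23.0 n 25 | 
top 40 140 xmin -87.0 n 109 | top 40 180 xmin 13.0 n 13 | top 40 220 xmin 22.0 n 37 | top 40 250 xmin 22.0 n 23 | 
top 60 140 xmin -17.0 n 104 | top 60 180 xmin -15.0 n 32 | top 60 220 xmin 22.0 n 39 | top 60 250 xmin 23.0 n 28 | 
top 80 140 xmin -27.0 n 122 | top 80 180 xmin -28.0 n 37 | top 80 220 xmin 22.0 n 37 | top 80 250 xmin 21.0 n 24 | 
top 100 140 xmin -32.0 n 82 | top 100 180 xmin -31.0 n 66 | top 100 220 xmin 13.0 n 83 |
[... 1093 characters left out ...]
60 220 xmin 25.0 n 52 | scene 60 250 xmin 25.0 n 31 | 
scene 80 140 xmin -19.0 n 190 | scene 80 180 xmin -22.0 n 46 | scene 80 220 xmin 24.0 n 49 | scene 80 250 xmin 26.0 n 28 | 
scene 100 140 xmin -24.0 n 109 | scene 100 180 xmin -26.0 n 173 | scene 100 220 xmin 20.0 n 154 | scene 100 250 xmin 19.0 n 92 | 
scene 120 140 xmin -24.0 n 70 | scene 120 180 xmin -26.0 n 52 | scene 120 220 xmin 25.0 n 26 | scene 120 250 xmin 25.0 n 23 | 
scene 140 140 xmin -20.0 n 54 | scene 140 180 xmin -21.0 n 10 | 
scene 160 140 xmin 4.0 n 216 | scene 160 180 xmin 8.0 n 62 | 
scene green 10 [584.94382522 -59.83972788 151.89109725] [578.90174569 -63.58816244 147.32308556] [593.72283149 -53.43447531 153.51724429]
```

```bash

python3 -m jog '[[1.5,0,0,0,0,0,0],[2.7,0,0.1,0,0,0,0],[2.7,0,0.1,0,0,0,0],[2.7,0,0.1,0,0,0,0],[2.7,0,0.1,0,0,0,0]]'
python3 -m jog '[[2.7,0,0.1,0,0,0,0],[2.7,0,0.1,0,0,0,0],[2.7,0,0.1,0,0,0,0],[2.7,0,0.1,0,0,0,0],[2.7,0,0.1,0,0,0,0]]'
python3 -m jog '[[2.7,0,0.1,0,0,0,0],[2.7,0,0.1,0,0,0,0],[2.7,0,0.1,0,0,0,0],[2.7,0,0,0,0,0,0],[2.7,0,0,0,0,0,0]]'
python3 -m jog '[[1.5,0,0,0,4,0,0],[0,0,0,0,4,0,0],[0,0,0,0,4,0,0],[0,0,0,0,1.4,0,0],[0,0,0,0,0,0,0]]'
python3 f.py 3
python3 -c "
from h import *
s=robot.sense();print(s['opening'],R.from_rotvec(s['eef_rot']).as_matrix().round(3),s['joints'])"
```

```text
time_s: 26.73
tcp_pos: [471.0, 233.8, 180.7]
eef_rot: [-1.348, 0.969, -0.965]
ft_force: [0.7, -0.0, 0.1]
opening: 0.3
time_s: 27.15
tcp_pos: [518.8, 107.3, 180.7]
eef_rot: [-1.347, 0.97, -0.965]
ft_force: [0.6, -0.1, 0.1]
opening: 0.4
time_s: 27.57
tcp_pos: [564.6, -19.5, 180.5]
eef_rot: [-1.347, 0.971, -0.965]
ft_force: [0.2, -0.1, -0.4]
opening: 0.3
time_s: 27.98
tcp_pos: [569.2, -32.5, 180.9]
eef_rot: [-1.252, 1.145, -1.14]
ft_force: [0.0, 0.4, -0.5]
opening: 0.6
F [-0.11  0.09  0.34] sd [0.26 0.15 0.29] tcp [569.57 -32.3  181.49] M [ 0.017  0.027 -0.01 ] eff [-40.559 -15.337] t 28.13
0.29079904051032124 [[ 0.091 -0.001  0.996]
 [-0.996  0.     0.091]
 [-0.    -1.    -0.001]] [-2.52274141e-01  5.06083388e-01  1.61204953e+00 -2.95039809e-05
  1.02473709e+00  1.22692999e+00]
```

```bash

python3 -m jog '[[0.84,0,0.75,0,0,0,0],[0.84,0.5,0.74,0,0,0,0],[0,0.5,0,0,0,0,0],[0,0.5,0,0,0,0,0],[0,0.5,0,0,0,0,0]]'
python3 f.py 2
python3 -m jog '[[0,0.2,0,0,0,0,0],[0,0.2,0,0,0,0,0],[0,0.15,0,0,0,0,0],[0,0.1,0,0,0,0,0],[0,0.1,0,0,0,0,0]]'
python3 -m jog '[[0,0.1,0,0,0,0,0],[0,0.1,0,0,0,0,0],[0,0.1,0,0,0,0,0],[0,0.1,0,0,0,0,0],[0,0.1,0,0,0,0,0]]'
python3 f.py 3
```

```text
time_s: 28.55
tcp_pos: [586.2, -48.1, 161.4]
eef_rot: [-1.251, 1.144, -1.142]
ft_force: [0.0, -0.2, 0.4]
opening: 0.5
F [ 0.36  0.12 -0.63] sd [0.05 0.39 0.06] tcp [585.25 -47.67 160.61] M [0.038 0.033 0.022] eff [-43.588 -15.751] t 28.65
time_s: 29.07
tcp_pos: [586.5, -47.9, 154.9]
eef_rot: [-1.25, 1.142, -1.143]
ft_force: [0.1, -0.8, 0.6]
opening: 0.5
time_s: 29.48
tcp_pos: [586.6, -48.0, 150.4]
eef_rot: [-1.25, 1.142, -1.143]
ft_force: [-1.9, 0.1, 4.9]
opening: 0.3
F [-1.45  0.2   4.03] sd [0.33 0.2  0.68] tcp [586.54 -47.98 150.08] M [ 0.087  0.231 -0.024] eff [-40.596 -14.181] t 29.63
```

```bash

for i in 1; do
python3 -m jog '[[0,0.1,0,0,0,0,0],[0,0.15,0,0,0,0,0],[0,0.15,0,0,0,0,0],[0,0.15,0,0,0,0,0],[0,0.15,0,0,0,0,0]]'
python3 -m jog '[[0,0.15,0,0,0,0,0],[0,0.15,0,0,0,0,0],[0,0.15,0,0,0,0,0],[0,0.15,0,0,0,0,0],[0,0.15,0,0,0,0,0]]'
python3 -m jog '[[0,0.1,0,0,0,0,0],[0,0.1,0,0,0,0,0],[0,0.1,0,0,0,0,0],[0,0.1,0,0,0,0,0],[0,0.1,0,0,0,0,0]]'
python3 f.py 2
python3 -m jog '[[0,0.1,0,0,0,0,0],[0,0.1,0,0,0,0,0],[0,0.1,0,0,0,0,0],[0,0.1,0,0,0,0,0],[0,0.1,0,0,0,0,0]]'
done | egrep 'F|tcp|force'
```

```text
tcp_pos: [586.6, -48.0, 143.0]
ft_force: [-1.4, 0.5, 4.9]
tcp_pos: [586.6, -48.0, 135.4]
ft_force: [-1.6, 0.5, 5.0]
tcp_pos: [586.5, -48.0, 130.3]
ft_force: [-1.2, 0.9, 4.8]
F [-0.3   0.49  3.25] sd [0.06 0.15 0.09] tcp [586.55 -47.99 130.11] M [0.063 0.125 0.021] eff [-41.424 -13.344] t 30.98
tcp_pos: [586.6, -48.0, 125.3]
ft_force: [-0.5, -0.3, 4.7]
```

Past the 23 mm mark with constant force: the pawl is out. Continue.

```bash

for i in 1; do
python3 -m jog '[[0,0.15,0,0,0,0,0],[0,0.15,0,0,0,0,0],[0,0.15,0,0,0,0,0],[0,0.15,0,0,0,0,0],[0,0.15,0,0,0,0,0]]'
python3 -m jog '[[0,0.15,0,0,0,0,0],[0,0.15,0,0,0,0,0],[0,0.15,0,0,0,0,0],[0,0.15,0,0,0,0,0],[0,0.15,0,0,0,0,0]]'
python3 -m jog '[[0,0.15,0,0,0,0,0],[0,0.15,0,0,0,0,0],[0,0.15,0,0,0,0,0],[0,0.15,0,0,0,0,0],[0,0.15,0,0,0,0,0]]'
python3 -m jog '[[0,0.1,0,0,0,0,0],[0,0.1,0,0,0,0,0],[0,0.1,0,0,0,0,0],[0,0.1,0,0,0,0,0],[0,0.1,0,0,0,0,0]]'
python3 f.py 2
python3 -m jog '[[0,0.1,0,0,0,0,0],[0,0.1,0,0,0,0,0],[0,0.05,0,0,0,0,0],[0,0,0,0,0,0,0],[0,0,0,0,0,0,0]]'
python3 f.py 2
done | egrep 'F|tcp|force'
```

```text
tcp_pos: [586.5, -48.0, 117.8]
ft_force: [-1.2, 1.2, 4.7]
tcp_pos: [586.6, -48.0, 110.3]
ft_force: [-0.4, 0.1, 5.2]
tcp_pos: [586.5, -48.0, 102.8]
ft_force: [-1.4, 0.6, 5.7]
tcp_pos: [586.6, -48.0, 97.8]
ft_force: [0.0, 1.1, 5.9]
F [-0.12  1.12  3.59] sd [0.01 0.37 0.31] tcp [586.53 -47.99  97.59] M [ 0.116  0.009 -0.018] eff [-42.171 -11.913] t 33.17
tcp_pos: [586.5, -48.0, 95.2]
ft_force: [0.8, -0.0, 3.0]
F [0.29 0.54 3.09] sd [0.32 0.18 0.36] tcp [586.54 -47.99  95.19] M [ 0.12  -0.074 -0.022] eff [-42.463 -11.74 ] t 33.68
```

```bash

for i in 1; do
python3 -m jog '[[0,0.1,0,0,0,0,0],[0,0.1,0,0,0,0,0],[0,0.1,0,0,0,0,0],[0,0,0,0,0,0,0],[0,0,0,0,0,0,0]]'
python3 f.py 2
python3 -m jog '[[0,0.05,0,0,0,0,0],[0,0.05,0,0,0,0,0],[0,0.05,0,0,0,0,0],[0,0,0,0,0,0,0],[0,0,0,0,0,0,0]]'
python3 f.py 2
done | egrep 'F|tcp|force'
```

```text
tcp_pos: [586.5, -48.0, 92.2]
ft_force: [-0.1, 1.2, 3.4]
F [-0.12  0.85  3.08] sd [0.16 0.03 0.01] tcp [586.53 -47.98  92.22] M [ 0.157 -0.059  0.013] eff [-42.335 -11.5  ] t 34.2
tcp_pos: [586.5, -48.0, 90.8]
ft_force: [1.6, 1.2, 3.9]
F [0.32 0.81 3.78] sd [0.03 0.07 0.12] tcp [586.56 -47.98  90.83] M [ 0.17  -0.065 -0.021] eff [-41.985 -11.312] t 34.72
```

```bash

for i in 1; do
python3 -m jog '[[0,0.05,0,0,0,0,0],[0,0.05,0,0,0,0,0],[0,0,0,0,0,0,0],[0,0,0,0,0,0,0],[0,0,0,0,0,0,0]]'
python3 f.py 3
python3 -m jog '[[0,0.05,0,0,0,0,0],[0,0,0,0,0,0,0],[0,0,0,0,0,0,0],[0,0,0,0,0,0,0],[0,0,0,0,0,0,0]]'
python3 f.py 3
done | egrep 'F|tcp|force'
```

```text
tcp_pos: [586.5, -48.0, 89.9]
ft_force: [0.6, 0.5, 4.0]
F [0.14 1.07 4.63] sd [0.58 0.56 0.1 ] tcp [586.54 -47.99  89.92] M [ 0.194 -0.01  -0.014] eff [-41.352 -11.131] t 35.28
tcp_pos: [586.5, -48.0, 89.6]
ft_force: [0.3, 0.6, 6.5]
F [0.17 0.54 5.64] sd [0.05 0.38 0.41] tcp [586.54 -47.99  89.56] M [ 0.171 -0.004 -0.015] eff [-40.86  -11.063] t 35.85
```

```bash

for i in 1; do
python3 -m jog '[[0,0.05,0,0,0,0,0],[0,0.05,0,0,0,0,0],[0,0,0,0,0,0,0],[0,0,0,0,0,0,0],[0,0,0,0,0,0,0]]'
python3 f.py 3
python3 -m jog '[[0,-0.1,0,0,0,0,0],[0,-0.2,0,0,0,0,0],[0,-0.5,0,0,0,0,0],[0,-1.5,0,0,0,0,0],[0,-3,0,0,0,0,0]]'
python3 -m jog '[[0,-3,-1,0,0,0,0],[0,-3,-2,0,0,0,0],[0,-1,-3,0,0,0,0],[0,0,-3,0,0,0,0],[0,0,-3,0,0,0,0]]'
python3 -m jog '[[0,0,0,0,0,0,0],[0,0,0,0,0,0,0],[0,0,0,0,0,0,0],[0,0,0,0,0,0,0],[0,0,0,0,0,0,0]]'
done | egrep 'F|tcp|force'
python3 - <<'E'
from h import *
a=np.radians(5.1);o=[]
V,U=np.mgrid[:384,:512]
for n in('top','scene'):
    i,dd=imaging.read_camera(n);np.savez(n+'4',im=i,d=dd);o.append(i)
    Pw=world(n,dd,U,V);p=Pw-[665,-86,0];P=np.stack([p[...,0]*np.cos(a)+p[...,1]*np.sin(a),-p[...,0]*np.sin(a)+p[...,1]*np.cos(a),p[...,2]],-1)
    hh=cv2.cvtColor(i,cv2.COLOR_RGB2HSV).astype(int);H,S=hh[...,0],hh[...,1]
    m=(dd>0)&(H>50)&(H<80)&(S>120)&(abs(P[...,0]+72)<22)&(abs(P[...,1]-45)<22)&(P[...,2]>60);print(n,'pad',m.sum(),np.median(P[m],0).round(1))
    m=(dd>0)&((H<5)|(H>174))&(S>150)&(abs(P[...,0]+34)<12)&(P[...,1]<0)&(P[...,1]>-100)&(P[...,2]>60);q=P[m]
    print(n,'tail',len(q));[print(l,np.median(q[(q[:,1]>=l)&(q[:,1]<l+8)],0).round(1)) for l in range(-80,0,8) if ((q[:,1]>=l)&(q[:,1]<l+8)).sum()>2]
    m=(dd>0)&(H<15)&(S>180)&(Pw[...,2]>25)&(Pw[...,0]>380)&(Pw[...,0]<560)&(Pw[...,1]>310)&(Pw[...,1]<410);print(n,'handle',m.sum(),np.median(Pw[m],0).round(1))
save('end',np.vstack([cv2.resize(o[0],(400,300)),cv2.resize(o[1],(400,300))]))
s=robot.sense();print(s['tcp_pos'],s['ft_force'])
E
```

```text
tcp_pos: [586.5, -48.0, 88.9]
ft_force: [-0.7, 0.5, 7.0]
F [-0.35  1.25  7.69] sd [0.37 0.23 0.44] tcp [586.55 -48.    88.92] M [ 0.193  0.091 -0.048] eff [-39.757 -10.951] t 36.42
tcp_pos: [583.2, -47.4, 138.4]
ft_force: [0.1, 0.5, -0.0]
tcp_pos: [466.0, -59.0, 212.3]
ft_force: [0.1, -0.3, 0.0]
tcp_pos: [468.2, -59.0, 211.3]
ft_force: [-0.5, -0.9, 0.0]
top pad 11 [-68.8  54.3  87.7]
top tail 100
-80 [-25.6 -72.4 106.9]
-72 [-34.2 -68.3 108.8]
-64 [-32.9 -60.5 110.8]
-56 [-35.5 -52.2 114.3]
-48 [-37.9 -44.6 120.9]
-40 [-36.5 -36.2 124.4]
-32 [-36.1 -28.2 128.6]
top handle 41 [439.8 351.6  32.4]
scene pad 12 [-77.8  32.8  86.8]
scene tail 134
-72 [-34.4 -68.4 106.8]
-64 [-34.3 -59.3 109.4]
-56 [-31.4 -51.5 115. ]
-48 [-30.8 -43.7 120.4]
-40 [-33.8 -35.7 123.9]
-32 [-32.  -28.7 127. ]
scene handle 63 [441.9 349.7  31.9]
[467.75270277 -58.838083   211.13749588] [-0.1505519   0.33903786 -0.19635132]
```

View pics/end.png

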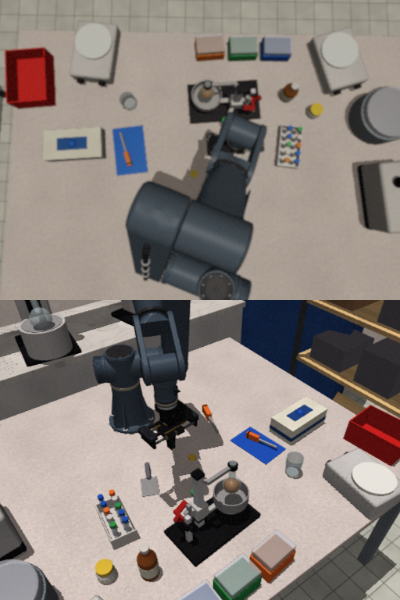

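```bash
python3 -c "
from bench import order; print(order.job_done())"
```

```text
the job is handed in; nothing more can be done
None
```

The job is done and handed in at about 37 s; no verdict was reported.

**What I did**
- **Freeing the pawl:** I took the small orange rod off the mat and felt for the pawl's tail. It sat about 7 mm above its nominal height. I lifted it onto the rubber stop with about 4.9 N (net of the rod's weight), and the highest average I read was about 5 N.
- **Rod back:** I laid the rod on the blue mat again, in the same place.
- **Lowering the bath:** I pressed the green pad down with shut fingers at about 1–2 cm/s, using 3–6 N. I stopped at about 7.7 N on the springy end stop.

**What the last checks showed**
- **Pad:** the cameras put its top at 87–88 mm, from only about a dozen pixels each. The last touch was at 88.9 mm, against 90 mm when fully lowered.
- **Pawl:** the tail still slopes up at about 0.53 rad, which means a pawl angle of about 0.8.
- **Rod:** the handle's top is at 32–33 mm, over the mat and lying flat.
- **Robot and bystanders:** the arm is clear of everything and the force reads zero. The bystanders look where they were, but I only checked that by eye in the last picture.

**What disagreed:** the cameras differed by about 3–5 mm on where the stand is along x. I went with the wrist camera's value, which the touches later bore out.

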